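# Tip the pan of latch levers into the matching half of the bin

## Task

Pick up the sorting pan by its red handle and carry it level to the blue bin: its levers belong in whichever half of the bin already has a black latch lever in it, not in the half with the metal bracket. Rest the mouth of the loaded pan gently on the bin's near rim in front of that half, then tip all three levers in without touching them with the fingers, and set the empty pan down flat on the bench again in front of the bin. Lose no lever and leave the other things alone.

Things in the scene. Friction and masses are not known exactly. Their poses are not given: they have to be found in the camera images.
- pan: aluminium sorting pan on the bench (top z = 5 mm): floor 120 mm (x) x 84 mm (y), 3 mm thick; 28 mm high, 3 mm thick walls on both sides and the back, none at the mouth (+x end). Origin: centre of its underside, z up. Red handle: flat bar 12 mm thick, 50 mm wide (y), 90 mm long, leaning back from the back wall, away from the mouth, 25 degrees from vertical; its end 106 mm above the underside
- pan_grip (a point): point to grip on the handle's mid-plane, 60 mm up the handle, at (-86, 0, 76) mm in the pan's frame; axes those of the pan (the handle rises along (-0.423, 0, 0.906), its flat faces look along (0.906, 0, 0.423))
- pan_lip (a point): middle of the front lower edge of the mouth: (60, 0, 0) mm in the pan's frame
- bin: blue open bin, 254 mm (its x, across the robot's view, +x to the robot's right) x 174 mm (y, away from the robot), 116 mm high, fixed; origin: centre of its underside, z up. Near wall from y = -73 to -69, top at z = 115 (the fold outside it, out to y = -87, bears nothing); far wall at y = 69; end walls at x = +-108. Grey divider, 4 mm thick, at x = 0, top at z = 103
- sample_lever: black latch lever, 22 x 68 x 24 mm, lying in one half of the bin from the start: it marks the half for levers; origin: centre of its underside
- sample_bracket: bent steel hinge bracket, 44 x 46 x 39 mm, lying in the other half of the bin from the start; origin: centre of its underside
- lever_a: black latch lever, 22 x 68 x 24 mm (long along its y), about 0.1 kg, loose in the pan at the start; origin: centre of its underside
- lever_b: black latch lever, 22 x 68 x 24 mm (long along its y), about 0.1 kg, loose in the pan at the start; origin: centre of its underside
- lever_c: black latch lever, 22 x 68 x 24 mm (long along its y), about 0.1 kg, loose in the pan at the start; origin: centre of its underside
- tester: torque tester, a dark box 105 x 62 x 50 mm, on the bench to the right; leave alone
- tape: roll of black tape, 58 mm across, 19 mm high, on the bench to the right; leave alone

How it is judged:
On the way, in this order (a step that is already met when the one before it is completed fails the run):
1. the held pan, with the three levers in it, touches the near rim of the bin, its mouth over the half that holds the sample lever (contact force between pan and bin above 0.5 N and y of pan_lip in the frame of bin between -0.09 and -0.02 m and contact force between pan and the fingers above 1 N and x of lever_a in the frame of pan between -0.065 and 0.06 m and y of lever_a in the frame of pan between -0.045 and 0.045 m and z of lever_a in the frame of pan between -0.005 and 0.045 m and x of lever_b in the frame of pan between -0.065 and 0.06 m and y of lever_b in the frame of pan between -0.045 and 0.045 m and z of lever_b in the frame of pan between -0.005 and 0.045 m and x of lever_c in the frame of pan between -0.065 and 0.06 m and y of lever_c in the frame of pan between -0.045 and 0.045 m and z of lever_c in the frame of pan between -0.005 and 0.045 m and ((x of sample_lever in the frame of bin between 0 and 0.112 m and x of pan_lip in the frame of bin between 0 and 0.112 m) or (x of sample_lever in the frame of bin between -0.112 and 0 m and x of pan_lip in the frame of bin between -0.112 and 0 m))), for 0.2 s.
2. the three levers are in the half with the sample lever (((x of sample_lever in the frame of bin between 0 and 0.112 m and x of lever_a in the frame of bin between 0 and 0.112 m and x of lever_b in the frame of bin between 0 and 0.112 m and x of lever_c in the frame of bin between 0 and 0.112 m) or (x of sample_lever in the frame of bin between -0.112 and 0 m and x of lever_a in the frame of bin between -0.112 and 0 m and x of lever_b in the frame of bin between -0.112 and 0 m and x of lever_c in the frame of bin between -0.112 and 0 m)) and y of lever_a in the frame of bin between -0.074 and 0.074 m and z of lever_a in the frame of bin between -0.005 and 0.098 m and y of lever_b in the frame of bin between -0.074 and 0.074 m and z of lever_b in the frame of bin between -0.005 and 0.098 m and y of lever_c in the frame of bin between -0.074 and 0.074 m and z of lever_c in the frame of bin between -0.005 and 0.098 m), for 0.2 s.
At the end, for the whole second after the job is handed in: All three levers rest in the bin half with the sample lever, below the rim; sample lever and bracket are still in their halves; the empty pan stands still and flat (within 4 degrees) on the bench, its origin within 8 mm of the bench top (z = 5 mm), over 0.13 m from the bin's centre (all of step 2 and linear speed of each of lever_a, lever_b, lever_c, pan below 0.03 m/s and height (world z) of pan between -0.001 and 0.013 m and angle between pan's own z axis and vertical below 0.07 rad and horizontal distance between pan and bin above 0.13 m and ((x of sample_bracket in the frame of bin between 0 and 0.112 m and x of sample_lever in the frame of bin between -0.112 and 0 m) or (x of sample_bracket in the frame of bin between -0.112 and 0 m and x of sample_lever in the frame of bin between 0 and 0.112 m)) and y of sample_lever in the frame of bin between -0.074 and 0.074 m and z of sample_lever in the frame of bin between -0.005 and 0.098 m and y of sample_bracket in the frame of bin between -0.074 and 0.074 m and z of sample_bracket in the frame of bin between -0.005 and 0.098 m); the robot touches nothing.
It fails at once if a lever is tipped into the half with the bracket ((x of sample_bracket in the frame of bin between 0 and 0.112 m and x of lever_a in the frame of bin between 0 and 0.112 m and y of lever_a in the frame of bin between -0.074 and 0.074 m and z of lever_a in the frame of bin between -0.005 and 0.098 m) or (x of sample_bracket in the frame of bin between 0 and 0.112 m and x of lever_b in the frame of bin between 0 and 0.112 m and y of lever_b in the frame of bin between -0.074 and 0.074 m and z of lever_b in the frame of bin between -0.005 and 0.098 m) or (x of sample_bracket in the frame of bin between 0 and 0.112 m and x of lever_c in the frame of bin between 0 and 0.112 m and y of lever_c in the frame of bin between -0.074 and 0.074 m and z of lever_c in the frame of bin between -0.005 and 0.098 m) or (x of sample_bracket in the frame of bin between -0.112 and 0 m and x of lever_a in the frame of bin between -0.112 and 0 m and y of lever_a in the frame of bin between -0.074 and 0.074 m and z of lever_a in the frame of bin between -0.005 and 0.098 m) or (x of sample_bracket in the frame of bin between -0.112 and 0 m and x of lever_b in the frame of bin between -0.112 and 0 m and y of lever_b in the frame of bin between -0.074 and 0.074 m and z of lever_b in the frame of bin between -0.005 and 0.098 m) or (x of sample_bracket in the frame of bin between -0.112 and 0 m and x of lever_c in the frame of bin between -0.112 and 0 m and y of lever_c in the frame of bin between -0.074 and 0.074 m and z of lever_c in the frame of bin between -0.005 and 0.098 m)).
It fails at once if a lever is lost: it lies outside both bin and pan ((height (world z) of lever_a below 0.1 m and not (x of lever_a in the frame of bin between -0.12 and 0.12 m and y of lever_a in the frame of bin between -0.085 and 0.085 m) and not (x of lever_a in the frame of pan between -0.065 and 0.06 m and y of lever_a in the frame of pan between -0.045 and 0.045 m and z of lever_a in the frame of pan between -0.005 and 0.045 m) and linear speed of lever_a below 0.05 m/s) or (height (world z) of lever_b below 0.1 m and not (x of lever_b in the frame of bin between -0.12 and 0.12 m and y of lever_b in the frame of bin between -0.085 and 0.085 m) and not (x of lever_b in the frame of pan between -0.065 and 0.06 m and y of lever_b in the frame of pan between -0.045 and 0.045 m and z of lever_b in the frame of pan between -0.005 and 0.045 m) and linear speed of lever_b below 0.05 m/s) or (height (world z) of lever_c below 0.1 m and not (x of lever_c in the frame of bin between -0.12 and 0.12 m and y of lever_c in the frame of bin between -0.085 and 0.085 m) and not (x of lever_c in the frame of pan between -0.065 and 0.06 m and y of lever_c in the frame of pan between -0.045 and 0.045 m and z of lever_c in the frame of pan between -0.005 and 0.045 m) and linear speed of lever_c below 0.05 m/s)).
It fails at once if the pan knocks or presses on the bin with more than 25 N (contact force between pan and bin above 25 N).
It fails at once if the fingers take hold of a lever (contact force between the fingers and lever_a above 3 N or contact force between the fingers and lever_b above 3 N or contact force between the fingers and lever_c above 3 N).
It fails at once if the torque tester or tape is moved more than 25 mm (distance of any of tester, tape from where it was at the start of the episode above 0.025 m).
It also fails if it takes over 72 s, if anything falls off the work surface, if the arm or the gripper's body presses on something with over 40 N, if the wrist force passes 120 N, or if a joint passes its speed limit or range.

## Robot

A 6-joint arm with a two-finger parallel gripper is mounted at the origin on a cart in front of the work surface, level with it; the furniture and walls round the work are solid. World frame = base frame: x ahead of the robot, y to its left, z up, the work surface at z = 0. Lengths are in m, angles in rad, forces in N, time in s.
With the tool pointing down it reaches from about 0.35 to 0.775 m from the base axis. Payload 5.5 kg.
Tool frame: the origin (TCP) lies between the finger pads; the fingertips stand 8 mm ahead of it and the grasp point (between the pads) lies 11 mm behind it; z points along the fingers, y is the line along which they close (so a half turn about z gives the same grasp; the last joint's range is limited). The gripper opens to 85 mm and grips with 20 to 120 N. Pads are 22 mm wide; open, the fingers measure 114 mm over their backs; the gripper's body (76 mm by 85 mm) begins 54 mm behind the grasp point. The pads swing forward as they close: fully open they stand 13 mm farther back than shut.
Start: joints at [-1.392, 0.313, 0.046, 1.304, 0, 1.431], TCP at [0.18, -0.546, 0.239] pointing down, gripper open.
Joint ranges: [-2.76, 2.76], [-0.86, 1.69], [-1.03, 1.26], [-2.2, 2.34], [-1.47, 1.5], [-3.14, 3.14]. Speed limits (rad/s): [2.57, 2.57, 3.14, 3.14, 3.14, 3.14].

## Interface

Orientations are given as a unit quaternion [w, x, y, z].
In Python, from workcell import env gives the robot as it stands.
- The arm moves only by the tool move_arm, never from a script. Its argument "moves" is one flat list of numbers, 5 for each row, row after row: the shift along the world's x, y, z in m, then the turn about the world's z in rad, then the finger opening in m, from 0 to 0.0854. A call has 1 to 12 rows; each row is the pose to reach, as a shift and turn from the pose commanded when the call began; what a row does not reach only later rows make up. A row lasts 1/12 s, in which the tool goes at most 41.7 mm and 7.16 degrees, less where a joint would pass 70% of its speed; a pose out of reach is approached as far as the arm can. A call with a gripper value outside its range is refused whole. The fingers move at their own pace and stop on an object; "newtons" is the grip in N (left out, the last holds). Time passes only in rows, so rows that repeat a pose let the fingers close. It gives the time, the measured TCP pose, the force, the opening and the grip force at its end, in the units of the state.
- env.get_state(): the state, without advancing time (a new reading comes with each control period).
- env.read_camera(name): name is "side" or "top" or "wrist"; returns a dict with "pixels" (420x560x3 uint8, red, green, blue), "camera_matrix" (3x3 intrinsics, pixels), "rvec" (rotation vector, rad) and "tvec" (3), from world to camera coordinates, as OpenCV has them. Camera axes: x right, y down, z forward; pixel columns grow to the right and rows downward; lengths in m; the calibration is good to about 2 mm. A picture is of the moment at which its call begins. There is no depth.
- env.hand_in(): hands the job in; it is judged then, once.
The state is a dict: "clock": time; "joint_pos": joint angles; "qvel": joint speeds; "tau": joint torques, N m; "tcp_pos": TCP position; "orientation": TCP orientation; "wrist_force": force on the tool from outside, world axes, zero at the start; "ft_torque": the same for the moment, N m; "finger_gap": finger opening in m; "grip_force": force on a finger pad.
Only numpy, scipy, OpenCV 4.12 (cv2) and the standard library are available. Lean on these libraries where they do the work, as an engineer would, in place of code of your own. Each camera call takes 0.05 s, during which the arm holds its last target. There are 200 camera calls.

## Working session

There is one attempt and no reset: what is moved stays moved. The work goes in short steps, Python scripts to look and compute and a tool call to move; the robot and the scene stay as the last step left them, time stands still between calls to the robot, and variables do not carry over. Pictures are saved under pics/ and viewed, at most 10 in all, crops included, and the job is handed in when it is done.

Besides the shell and the picture viewer there is one more tool, called after "Emit:" in YAML: its name, and indented under it one key for each argument. move_arm: Moves the arm, as the interface text tells. Its arguments: {"type":"object","properties":{"moves":{"type":"array"},"newtons":{"type":"number"}},"required":["moves"]}

```bash
mkdir -p pics
cat > h.py <<'E'
import numpy as np, cv2
from workcell import env
def shot(n,f):
    c=env.read_camera(n); cv2.imwrite(f'pics/{f}.png',cv2.cvtColor(c['pixels'],cv2.COLOR_RGB2BGR))
    np.savez(f'{f}.npz',K=c['camera_matrix'],r=c['rvec'],t=c['tvec']); return c
def cam(f):
    d=np.load(f+'.npz'); return d['K'],d['r'].reshape(3),d['t'].reshape(3)
def ray(f,uv):
    K,r,t=cam(f); R=cv2.Rodrigues(r)[0]; return -R.T@t, R.T@np.linalg.inv(K)@np.array([*uv,1.])
def atz(f,uv,z):
    o,d=ray(f,uv); return o+d*(z-o[2])/d[2]
def tri(obs):
    A=np.zeros((3,3));b=np.zeros(3)
    for f,uv in obs:
        o,d=ray(f,uv); d/=np.linalg.norm(d); P=np.eye(3)-np.outer(d,d); A+=P;b+=P@o
    p=np.linalg.solve(A,b); return p,[proj(f,p)[0]-uv for f,uv in obs]
def proj(f,P):
    K,r,t=cam(f); return cv2.projectPoints(np.array(P,float).reshape(-1,3),r,t,K,None)[0][:,0]
E
python3 - <<'E'
from h import *
for n in('side','top','wrist'):
    shot(n,n+'0'); print(n,ray(n+'0',(280,210)))
ims=[cv2.imread(f'pics/{n}0.png') for n in('side','top')]
print(env.get_state())
E
```

```text
side (array([0.44230596, 0.3041973 , 0.61083988]), array([ 0.10252265, -0.80086577, -0.5902572 ]))
top (array([ 0.36161537, -0.38272843,  0.91979508]), array([ 0.21484031,  0.01224287, -0.97663701]))
wrist (array([ 0.250242  , -0.52308713,  0.37464746]), array([-0.28976352, -0.09070586, -0.95296349]))
{'clock': 0.15, 'joint_pos': array([-1.39158109e+00,  3.13843393e-01,  4.52418876e-02,  1.30361844e+00,
       -1.09175223e-05,  1.43121601e+00]), 'qvel': array([-4.46892454e-04, -2.25180902e-03,  3.92085563e-03, -6.63742066e-06,
        9.40576137e-04,  1.71624093e-05]), 'tau': array([ 2.07264166e-03, -4.81062806e+01,  2.98817968e+01,  1.39608202e-02,
       -1.50369706e-04, -1.11113695e-05]), 'tcp_pos': array([ 0.1801486 , -0.54565194,  0.2386057 ]), 'orientation': array([-7.11562195e-04,  9.87322799e-01,  1.58723609e-01, -1.95630307e-05]), 'wrist_force': array([0.07303961, 0.32865367, 0.41451188]), 'ft_torque': array([0.00337961, 0.04324647, 0.02005015]), 'grip_force': 0.0, 'finger_gap': 0.08521764954371543}
```

View pics/top0.png

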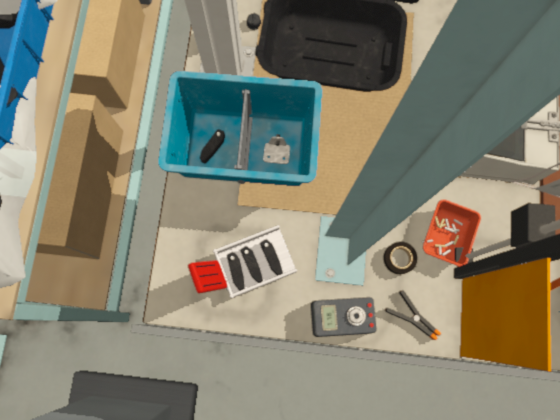

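View pics/side0.png

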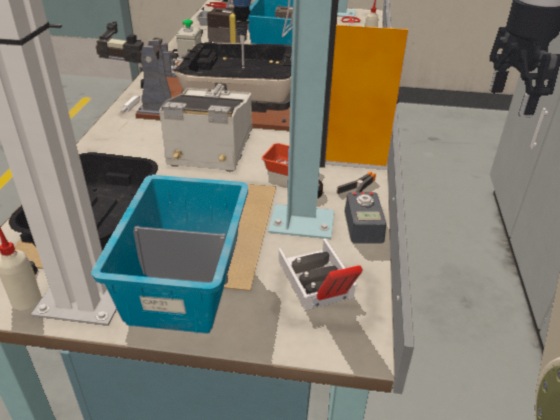

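Run:
```python
import cv2
t=cv2.imread('pics/top0.png');s=cv2.imread('pics/side0.png')
cv2.imwrite('pics/tc.png',cv2.resize(t[60:310,150:360],None,fx=2.4,fy=2.4,interpolation=cv2.INTER_CUBIC))
cv2.imwrite('pics/sc.png',cv2.resize(s[170:330,95:365],None,fx=2.9,fy=2.9,interpolation=cv2.INTER_CUBIC))
```

```text
(no output)
```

View pics/tc.png

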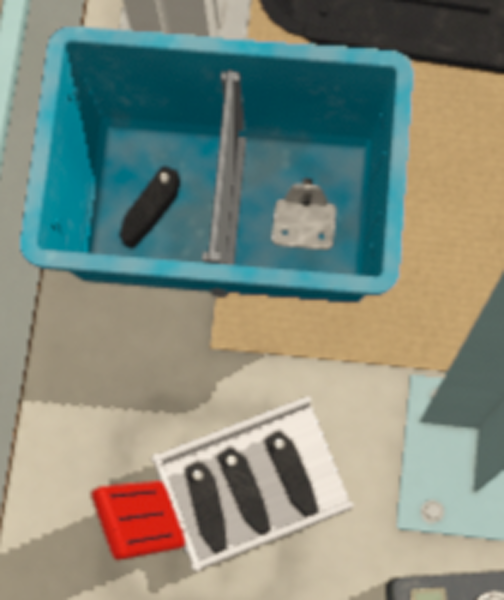

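View pics/sc.png

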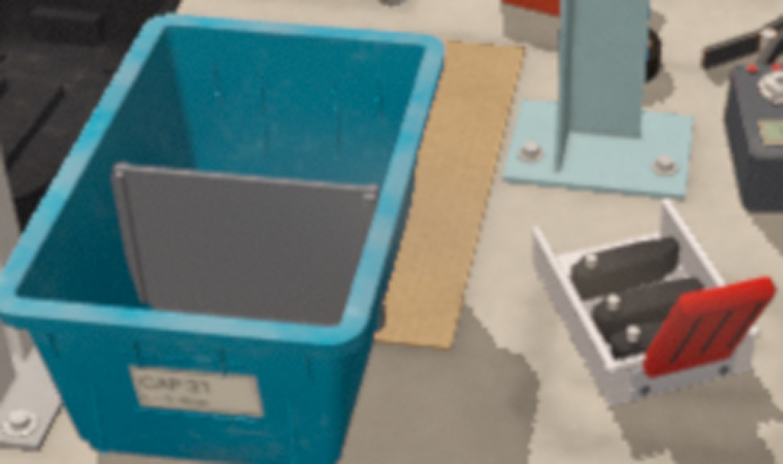

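```bash
cat > fit.py <<'E'
from h import *
from scipy.optimize import least_squares
T=lambda u,v:('top0',(150+u/2.4-.3,60+v/2.4-.3)); S=lambda u,v:('side0',(95+u/2.9-.3,170+v/2.9-.3))
def fit(name,pts,x0):
    f=lambda p:np.concatenate([proj(o[0],[[p[0]+np.cos(p[3])*m[0]-np.sin(p[3])*m[1],p[1]+np.sin(p[3])*m[0]+np.cos(p[3])*m[1],p[2]+m[2]]])[0]-o[1] for m,o in pts])
    r=least_squares(f,x0,loss='soft_l1'); print(name,r.x.round(4)); print(r.fun.reshape(-1,2).round(1).tolist()); return r.x
hx=-.0605-.004
P=[((-.060,.042,.028),T(155,458)),((.06,.042,.028),T(309,401)),((-.06,-.042,.028),T(197,568)),((.06,-.042,.028),T(352,505)),
((.06,.042,.028),S(535,230)),((.06,-.042,.028),S(667,205)),((-.06,.042,.028),S(613,370)),((-.06,-.042,.028),S(750,335)),
((-.1,.025,.106),T(93,490)),((-.1,-.025,.106),T(115,557))]
p=fit('pan',P,[.4,-.38,.005,-1.3])
B=[((0,-.069,.103),T(213,258)),((0,.069,.103),T(231,73)),((0,-.069,.103),S(375,190)),((0,.069,.103),S(118,168)),
((-.127,.087,.116),T(50,28)),((.127,.087,.116),T(413,50)),((.127,-.087,.116),T(398,297)),((-.127,-.087,.116),T(20,268))]
b=fit('bin',B,[.65,-.35,.005,-1.57])
c,s=np.cos(p[3]),np.sin(p[3]); print('grip',p[0]-.086*c,p[1]-.086*s,p[2]+.076)
for uv,z in(((152,205),.02),): print('sample',atz('top0',T(*uv)[1],z))
# triangulated checks
print(tri([T(309,401),S(535,230)]),tri([T(352,505),S(667,205)]),tri([T(213,258),S(375,190)]))
# post base plate & post extents
for uv in((400,525),(412,372),(422,420),(475,425),(478,490)): print('plate',atz('top0',T(*uv)[1],.005).round(3))
for uv in((505,180),(530,100),(690,190),(692,120),(560,165),(640,135)): print('plateS',atz('side0',S(*uv)[1],.005).round(3))
print('edge y',[atz('top0',uv,.0).round(3) for uv in((148,320),(160,170),(30,170))])
E
python3 fit.py
```

```text
pan [ 0.4647 -0.3393  0.0033 -1.0864]
[[-0.3, -0.1], [0.6, -1.4], [-0.8, 0.3], [0.8, 0.4], [-0.6, -0.0], [0.2, -1.4], [-0.7, 1.0], [2.6, 0.5], [-0.5, -0.9], [1.1, 1.4]]
bin [ 0.6698 -0.2957  0.0075 -1.5341]
[[-0.0, 1.2], [-0.2, -0.3], [0.8, 0.1], [-1.5, 0.3], [-0.2, -0.2], [0.8, 1.1], [1.2, -0.9], [-0.7, -0.2]]
grip 0.42462704875948765 -0.26322579239704336 0.07925631593172656
sample [ 0.66630768 -0.23725902  0.02      ]
(array([ 0.52788593, -0.37216294,  0.03180199]), [array([ 0.06605703, -0.47152825]), array([0.47836874, 0.13054663])]) (array([ 0.45585482, -0.41062809,  0.02925265]), [array([-0.03305076,  0.18907828]), array([-0.18597017, -0.04375031])]) (array([ 0.6023467 , -0.29801501,  0.11078835]), [array([-0.0206268 ,  0.24012195]), array([-0.25133726, -0.08245635])])
plate [ 0.448 -0.448  0.005]
plate [ 0.562 -0.446  0.005]
plate [ 0.527 -0.457  0.005]
plate [ 0.528 -0.496  0.005]
plate [ 0.48  -0.502  0.005]
plateS [ 0.558 -0.448  0.005]
plateS [ 0.555 -0.536  0.005]
plateS [ 0.443 -0.457  0.005]
plateS [ 0.446 -0.531  0.005]
plateS [ 0.526 -0.469  0.005]
plateS [ 0.479 -0.509  0.005]
edge y [array([ 0.346, -0.166,  0.   ]), array([ 0.614, -0.144,  0.   ]), array([0.588, 0.094, 0.   ])]
```

Top view: the sample lever is in the left half (tc 150,205) and the bracket in the right (tc 305,215). The pan mouth points to the right, with the red handle at tc (140,520). In the side view the heights match: pan wall top about 31 mm, divider top about 109 mm.

Emit:
move_arm:
  moves: [0.01,0.01,0,0.06,0.0854,0.03,0.035,0,0.18,0.0854,0.055,0.065,0,0.3,0.0854,0.08,0.095,0,0.42,0.0854,0.105,0.125,0,0.54,0.0854,0.13,0.155,-0.01,0.66,0.0854,0.155,0.185,-0.02,0.78,0.0854,0.18,0.21,-0.03,0.9,0.0854,0.2,0.235,-0.04,1.02,0.0854,0.22,0.255,-0.04,1.14,0.0854,0.235,0.275,-0.04,1.26,0.0854,0.2445,0.2825,-0.04,1.38,0.0854]

```text
clock: 1.15
tcp_pos: [0.4256, -0.2606, 0.1988]
orientation: [-0.001, 0.657, 0.754, 0.0]
wrist_force: [0.4, 0.1, 0.1]
finger_gap: 0.0854
grip_force: 0.0
```

Emit:
move_arm:
  moves: [0,0,0,0.1,0.0854,0,0,0,0.2,0.0854,0,0,0,0.3,0.0854,0,0,0,0.356,0.0854,0,0,0,0.356,0.0854,0,0,0,0.356,0.0854]

```text
clock: 1.65
tcp_pos: [0.4246, -0.2634, 0.1991]
orientation: [-0.0, 0.518, 0.856, 0.0]
wrist_force: [0.0, 0.3, -0.2]
finger_gap: 0.0853
grip_force: 0.0
```

Run:
```python
from h import *
shot('wrist','w1');shot('top','top1')
im=cv2.imread('pics/w1.png')
p=[.4647,-.3393,.005,-1.0864];c,s=np.cos(p[3]),np.sin(p[3])
W=lambda m:[p[0]+c*m[0]-s*m[1],p[1]+s*m[0]+c*m[1],p[2]+m[2]]
for m in((-.1,.025,.106),(-.1,-.025,.106),(-.086,0,.076),(.06,.042,.028),(.06,-.042,.028),(-.06,.042,.028),(-.06,-.042,.028)):
    cv2.circle(im,tuple(int(v) for v in proj('w1',W(m))[0]),3,(0,255,0),1)
cv2.imwrite('pics/w1o.png',im); s=env.get_state(); print(s['tcp_pos'],s['orientation'],s['joint_pos'],s['clock'])
```

```text
[ 0.4245975  -0.26355433  0.19919238] [-1.15834345e-04  5.17689341e-01  8.55568659e-01  4.67972446e-05] [-7.16317367e-01  1.84894978e-01 -2.21917019e-01  1.16422861e+00
  5.25212473e-05  3.71978653e-01] 1.75
```

View pics/w1o.png

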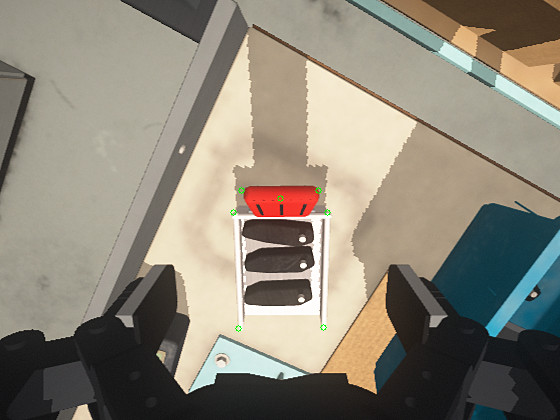

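The wrist view shows the handle top at (245–318, 188) and the pan walls within about 3 px of the projected model, so the pose is confirmed. Descend and grip.

Emit:
move_arm:
  moves: [0,0,-0.008,0,0.0854,0,0,-0.025,0,0.0854,0,0,-0.045,0,0.0854,0,0,-0.065,0,0.0854,0,0,-0.085,0,0.0854,0,0,-0.1,0,0.0854,0,0,-0.115,0,0.0854,0,0,-0.125,0,0.0854,0,0,-0.13,0,0.0854,0,0,-0.13,0,0.0854,0,0,-0.13,0,0.065,0,0,-0.13,0,0.06]
  newtons: 20

```text
clock: 2.75
tcp_pos: [0.4253, -0.2641, 0.0701]
orientation: [0.001, 0.517, 0.856, -0.0]
wrist_force: [0.3, 0.6, 0.4]
finger_gap: 0.0638
grip_force: 0.0
```

Emit:
move_arm:
  moves: [0,0,0,0,0.05,0,0,0,0,0.045,0,0,0,0,0.04,0,0,0,0,0.04,0,0,0,0,0.04,0,0,0,0,0.04,0,0,0,0,0.04,0,0,0,0,0.04]
  newtons: 120

```text
clock: 3.42
tcp_pos: [0.4253, -0.2641, 0.0707]
orientation: [0.001, 0.517, 0.856, -0.0]
wrist_force: [-1.8, 0.7, 5.0]
finger_gap: 0.0484
grip_force: 124.4
```

Emit:
move_arm:
  moves: [0,0,0,0,0.04,0,0,0.002,0,0.04,0,0,0.004,0,0.04,0,0,0.007,0,0.04,0,0,0.01,0,0.04,0,0,0.014,0,0.04,0,0,0.017,0,0.04,0,0,0.02,0,0.04,0,0,0.02,0,0.04,0,0,0.02,0,0.04]
  newtons: 120

```text
clock: 4.25
tcp_pos: [0.4249, -0.2637, 0.0896]
orientation: [0.0, 0.517, 0.856, 0.0]
wrist_force: [0.5, -0.4, -5.4]
finger_gap: 0.0484
grip_force: 124.3
```

Run:
```python
from h import *
shot('side','s2');shot('top','t2'); a=cv2.imread('pics/s2.png')[150:330,200:400];b=cv2.imread('pics/t2.png')[150:330,150:350]
cv2.imwrite('pics/c2.png',np.hstack([cv2.resize(a,(400,360)),cv2.resize(b,(400,360))]))
s=env.get_state();print(s['finger_gap'],s['grip_force'],s['wrist_force'],s['ft_torque'],s['tcp_pos'])
```

```text
0.04841348846395072 124.30789232254028 [-0.46762903  0.01191038 -5.66811657] [0.40879161 0.13284854 0.04416985] [ 0.42463244 -0.26348258  0.08923161]
```

View pics/c2.png

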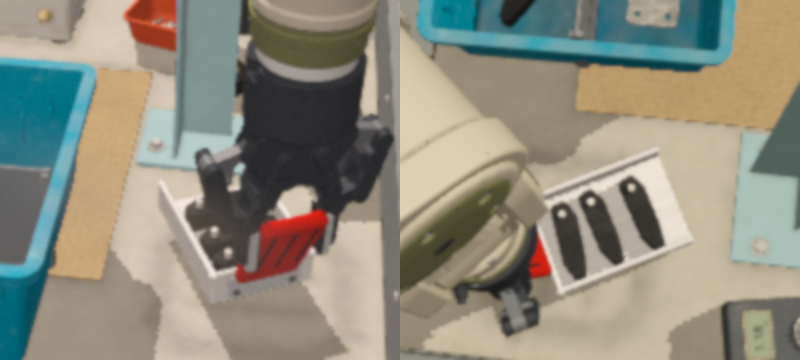

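Run:
```python
from h import *
print(tri([('s2',(281,241.5)),('t2',(278,225))]))
print(tri([('s2',(304,299)),('t2',(221.5,247.5))]))
print(tri([('side0',(279.2,249)),('top0',(278.5,226.8))]))
```

```text
(array([ 0.52630014, -0.37124057,  0.04939158]), [array([-0.25942984, -0.07183697]), array([-0.03665847,  0.25756108])])
(array([ 0.47920798, -0.2772387 ,  0.0191812 ]), [array([-1.76586039, -0.45588453]), array([-0.29886162,  1.57680692])])
(array([ 0.52787201, -0.37225162,  0.03175329]), [array([0.47639839, 0.13000769]), array([ 0.06579588, -0.46961449])])
```

Emit:
move_arm:
  moves: [0,0,0.003,0,0.04,0,0,0.01,0,0.04,0,0,0.022,0,0.04,0,0,0.038,0,0.04,0,0,0.056,0,0.04,0,0,0.074,0,0.04,0,0,0.092,0,0.04,0,0,0.11,0,0.04,0,0,0.126,0,0.04,0,0,0.138,0,0.04,0,0,0.146,0,0.04,0,0,0.15,0,0.04]

```text
clock: 5.35
tcp_pos: [0.4251, -0.2639, 0.2409]
orientation: [0.001, 0.517, 0.856, -0.0]
wrist_force: [-0.6, -0.6, -5.0]
finger_gap: 0.0487
grip_force: 124.6
```

Emit:
move_arm:
  moves: [0,0,0,0.01,0.04,0.002,0.001,0,0.04,0.04,0.004,0.002,0,0.08,0.04,0.006,0.003,0,0.13,0.04,0.008,0.004,0,0.18,0.04,0.01,0.005,0,0.23,0.04,0.012,0.006,0,0.28,0.04,0.014,0.007,0,0.33,0.04,0.016,0.008,0,0.38,0.04,0.018,0.009,0,0.43,0.04,0.02,0.01,0,0.48,0.04,0.022,0.011,0,0.53,0.04]

```text
clock: 6.35
tcp_pos: [0.4462, -0.2521, 0.238]
orientation: [-0.001, 0.273, 0.962, 0.0]
wrist_force: [0.4, -0.1, -5.6]
finger_gap: 0.0484
grip_force: 124.5
```

Emit:
move_arm:
  moves: [0.002,0,0,0.05,0.04,0.004,0.001,0,0.1,0.04,0.006,0.001,0,0.15,0.04,0.008,0.002,0,0.2,0.04,0.01,0.002,0,0.25,0.04,0.012,0.003,0,0.3,0.04,0.014,0.003,0,0.35,0.04,0.016,0.003,0,0.4,0.04,0.017,0.003,0,0.45,0.04,0.018,0.003,0,0.5,0.04,0.019,0.003,0,0.55,0.04,0.02,0.003,0,0.58,0.04]

```text
clock: 7.35
tcp_pos: [0.4661, -0.2493, 0.238]
orientation: [-0.001, -0.013, 1.0, 0.001]
wrist_force: [0.0, 1.1, -5.0]
finger_gap: 0.0484
grip_force: 124.6
```

Emit:
move_arm:
  moves: [0,0,-0.003,0.01,0.04,0,0,-0.01,0.013,0.04,0,0,-0.018,0.013,0.04,0,0,-0.024,0.013,0.04,0,0,-0.028,0.013,0.04,0,0,-0.03,0.013,0.04,0,0,-0.03,0.013,0.04]

```text
clock: 7.93
tcp_pos: [0.4663, -0.2493, 0.2085]
orientation: [-0.001, -0.018, 1.0, 0.0]
wrist_force: [-0.3, 0.3, -6.0]
finger_gap: 0.0482
grip_force: 124.6
```

Run:
```python
from h import *
shot('side','s3');shot('top','t3'); a=cv2.imread('pics/s3.png')[130:330,100:350];b=cv2.imread('pics/t3.png')[60:260,130:380]
cv2.imwrite('pics/c3.png',np.hstack([cv2.resize(a,(400,320)),cv2.resize(b,(400,320))]))
s=env.get_state();print(s['finger_gap'],s['grip_force'],s['wrist_force'],s['ft_torque'],s['tcp_pos'],s['orientation'],s['joint_pos'])
```

```text
0.048582376244363124 124.57153558731079 [-0.24690957  0.22435823 -4.29002751] [ 0.00198577  0.34234124 -0.01496623] [ 0.46678595 -0.24964071  0.20942012] [ 7.79126288e-05 -1.80489538e-02  9.99837101e-01 -2.80519526e-05] [-6.42843676e-01  2.35669375e-01 -1.31851906e-01  1.20311759e+00
  5.13581642e-05 -6.78943540e-01]
```

View pics/c3.png

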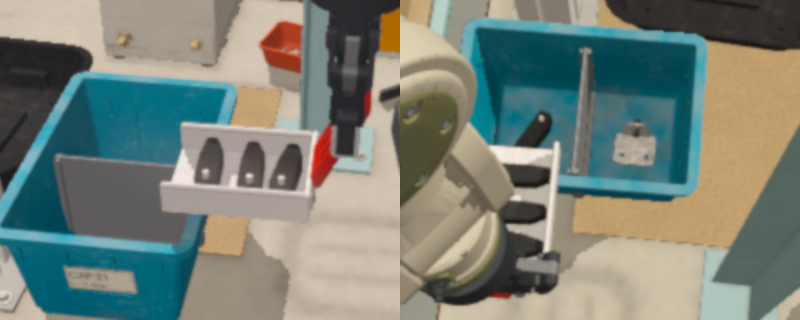

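Run:
```python
from h import *
q,e=tri([('s3',(213.1,206.9)),('t3',(228.1,150.6))]);print(q,e)
b=np.array([.6698,-.2957]);a=-1.5341
R=np.array([[np.cos(a),np.sin(a)],[-np.sin(a),np.cos(a)]])
print('corner in bin',R@(q[:2]-b),'lip ctr', R@(q[:2]-b)-[.042,0])
# expected corner with level pan
print('expected', R@(np.array([.4667,-.2495])-b)+[.042,.146], .2094+.011-.076+.028)
# back corner tops seen from side (+y wall): plane y = known
for uv in((201.9,244.4),(100+312*.625,130+192*.625)):
    o,d=ray('s3',uv); k=(-.2495+.043-o[1])/d[1]; print(o+k*d)
```

```text
[ 0.61073842 -0.28523727  0.16988545] [array([0.85911376, 0.29783115]), array([ 0.05062921, -0.83405448])]
corner in bin [-0.01262254 -0.05863796] lip ctr [-0.05462254 -0.05863796]
expected [-0.01162025 -0.05526828] 0.17240000000000003
[ 0.60748359 -0.2065      0.16762647]
[ 0.48756087 -0.2065      0.17490753]
```

Emit:
move_arm:
  moves: [0.001,0,-0.001,0,0.04,0.003,0,-0.003,0,0.04,0.004,0,-0.006,0,0.04,0.005,0,-0.009,0,0.04,0.005,0,-0.012,0,0.04,0.005,0,-0.014,0,0.04,0.005,0,-0.016,0,0.04,0.005,0,-0.017,0,0.04,0.005,0,-0.017,0,0.04]

```text
clock: 8.78
tcp_pos: [0.4715, -0.2495, 0.192]
orientation: [-0.0, -0.018, 1.0, 0.0]
wrist_force: [0.2, -0.4, -5.4]
finger_gap: 0.0483
grip_force: 124.5
```

Emit:
move_arm:
  moves: [0,0,-0.001,0,0.04,0,0,-0.002,0,0.04,0,0,-0.003,0,0.04,0,0,-0.003,0,0.04]

```text
clock: 9.12
tcp_pos: [0.4721, -0.2498, 0.1903]
orientation: [0.001, -0.018, 1.0, -0.0]
wrist_force: [-3.8, -0.1, 1.4]
finger_gap: 0.0484
grip_force: 125.2
```

Emit:
move_arm:
  moves: [0,0,-0.001,0,0.04,0,0,-0.001,0,0.04,0,0,-0.002,0,0.04,0,0,-0.002,0,0.04,0,0,-0.002,0,0.04]

```text
clock: 9.53
tcp_pos: [0.4723, -0.25, 0.1892]
orientation: [0.001, -0.018, 1.0, -0.001]
wrist_force: [-4.5, -0.4, 7.3]
finger_gap: 0.0484
grip_force: 125.7
```

Emit:
move_arm:
  moves: [0,0,0.001,0,0.04,0,0,0.001,0,0.04,0,0,0.001,0,0.04,0,0,0.001,0,0.04]
  newtons: 40

```text
clock: 9.87
tcp_pos: [0.4724, -0.25, 0.1894]
orientation: [0.001, -0.018, 1.0, -0.001]
wrist_force: [-2.9, 0.6, 6.9]
finger_gap: 0.0485
grip_force: 124.8
```

Emit:
move_arm:
  moves: [0,0,0,0,0.04,0,0,0,0,0.04,0,0,0,0,0.04]
  newtons: 25

```text
clock: 10.12
tcp_pos: [0.4724, -0.25, 0.1893]
orientation: [0.001, -0.018, 1.0, -0.001]
wrist_force: [-2.9, 0.8, 6.2]
finger_gap: 0.0484
grip_force: 124.8
```

Run:
```python
from h import *
shot('side','s4');shot('top','t4'); a=cv2.imread('pics/s4.png')[130:330,100:350];b=cv2.imread('pics/t4.png')[60:260,130:380]
cv2.imwrite('pics/c4.png',np.hstack([cv2.resize(a,(400,320)),cv2.resize(b,(400,320))]))
s=env.get_state();print(s['finger_gap'],s['grip_force'],s['wrist_force'],s['ft_torque'],s['tcp_pos'],s['clock'])
```

```text
0.04836924220616241 124.78159189224243 [-3.19620915 -0.68851386  7.3484888 ] [ 0.35743616 -0.24621438  0.08759013] [ 0.47237838 -0.2500201   0.18931798] 10.2167
```

View pics/c4.png

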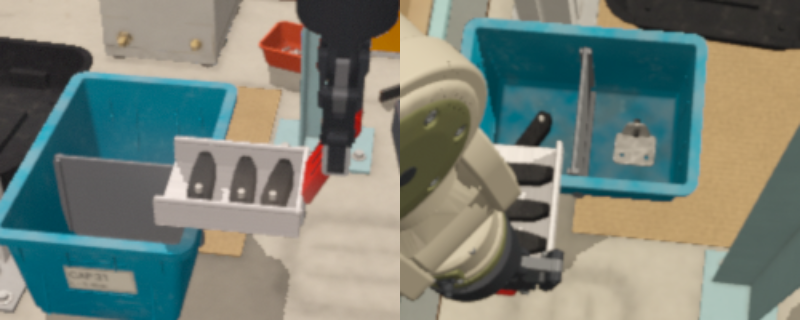

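Emit:
move_arm:
  moves: [0,0,0.001,0,0.046,0,0,0.002,0,0.046,0,0,0.002,0,0.046]
  newtons: 40

```text
clock: 10.47
tcp_pos: [0.4723, -0.2498, 0.1902]
orientation: [0.0, -0.018, 1.0, -0.0]
wrist_force: [1.3, -0.4, 0.3]
finger_gap: 0.0478
grip_force: 124.6
```

Emit:
move_arm:
  moves: [0,0,0,0,0.047,0,0,0,0,0.0475,0,0,0,0,0.0475]
  newtons: 20

```text
clock: 10.72
tcp_pos: [0.4721, -0.2498, 0.1902]
orientation: [0.0, -0.018, 1.0, -0.0]
wrist_force: [1.9, -1.4, -1.2]
finger_gap: 0.0483
grip_force: 124.6
```

Emit:
move_arm:
  moves: [0,0,0,0,0.0484,0,0,0,0,0.0484]
  newtons: 20

```text
clock: 10.88
tcp_pos: [0.4718, -0.2496, 0.1902]
orientation: [0.0, -0.018, 1.0, 0.0]
wrist_force: [1.9, -0.7, -0.2]
finger_gap: 0.0487
grip_force: 95.6
```

Emit:
move_arm:
  moves: [0,0,0,0,0.0487,0,0,0,0,0.0487]
  newtons: 20

```text
clock: 11.05
tcp_pos: [0.4716, -0.2495, 0.1902]
orientation: [-0.0, -0.018, 1.0, 0.0]
wrist_force: [1.5, -0.5, -0.8]
finger_gap: 0.0491
grip_force: 77.8
```

Emit:
move_arm:
  moves: [0,0,0,0,0.049,0,0,0,0,0.049]
  newtons: 20

```text
clock: 11.22
tcp_pos: [0.4716, -0.2495, 0.1902]
orientation: [-0.0, -0.018, 1.0, 0.0]
wrist_force: [1.5, -1.1, -1.1]
finger_gap: 0.0491
grip_force: 59.9
```

Emit:
move_arm:
  moves: [0,0,0,0,0.0492,0,0,0,0,0.0492]
  newtons: 20

```text
clock: 11.38
tcp_pos: [0.4716, -0.2495, 0.1902]
orientation: [-0.0, -0.018, 1.0, 0.0]
wrist_force: [1.2, -0.9, -2.0]
finger_gap: 0.0495
grip_force: 48.0
```

Emit:
move_arm:
  moves: [0.001,0,0.001,0,0.0492,0.003,0,0.003,0,0.0492,0.005,0,0.006,0,0.0492,0.008,0,0.009,0,0.0492,0.011,0,0.013,0,0.0492,0.014,0.001,0.017,0,0.0492,0.016,0.001,0.02,0,0.0492,0.016,0.001,0.02,0,0.0492]

```text
clock: 12.05
tcp_pos: [0.4886, -0.2488, 0.2112]
orientation: [0.001, -0.018, 1.0, -0.0]
wrist_force: [1.1, 0.2, -5.1]
finger_gap: 0.0493
grip_force: 47.9
```

Run:
```python
from h import *
shot('side','s5');shot('top','t5'); a=cv2.imread('pics/s5.png')[130:330,100:350];b=cv2.imread('pics/t5.png')[60:260,130:380]
cv2.imwrite('pics/c5.png',np.hstack([cv2.resize(a,(400,320)),cv2.resize(b,(400,320))]))
s=env.get_state();print(s['finger_gap'],s['grip_force'],s['wrist_force'],s['ft_torque'],s['tcp_pos'],s['clock'])
```

```text
0.04908308684173992 47.79418766498566 [-0.09434042 -0.15261328 -5.81067311] [-0.03448564  0.32333301  0.07356121] [ 0.48784363 -0.24855535  0.21042446] 12.15
```

View pics/c5.png

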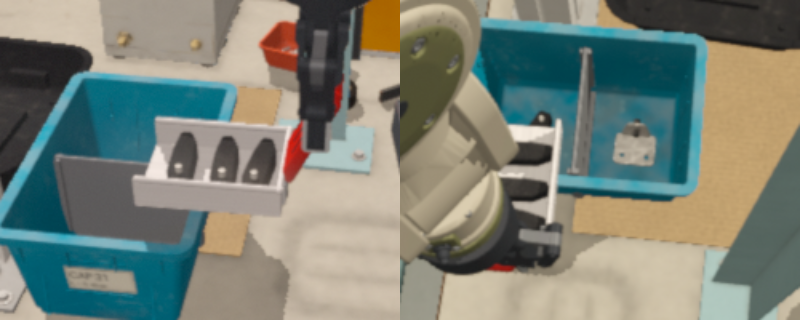

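Emit:
move_arm:
  moves: [-0.002,0,-0.003,0,0.0492,-0.005,0,-0.007,0,0.0492,-0.008,0,-0.011,0,0.0492,-0.011,0,-0.014,0,0.0492,-0.013,0,-0.017,0,0.0492,-0.013,0,-0.018,0,0.0492,-0.013,0,-0.019,0,0.0492,-0.013,0,-0.019,0,0.0492]

```text
clock: 12.82
tcp_pos: [0.4747, -0.2486, 0.1913]
orientation: [0.0, -0.018, 1.0, 0.0]
wrist_force: [-0.3, -0.1, -3.9]
finger_gap: 0.0495
grip_force: 47.9
```

Emit:
move_arm:
  moves: [0,0,-0.001,0,0.0492,0,0,-0.001,0,0.0494,0,0,-0.001,0,0.0494,0,0,-0.001,0,0.0494]

```text
clock: 13.15
tcp_pos: [0.4751, -0.2488, 0.1907]
orientation: [0.0, -0.018, 1.0, -0.0]
wrist_force: [-0.2, -1.2, -3.4]
finger_gap: 0.0494
grip_force: 36.0
```

Emit:
move_arm:
  moves: [0,0,0,0,0.0495,0,0,0,0,0.0496,0,0,0,0,0.0496,0,0,0.001,0,0.0496,0.001,0,0.002,0,0.0496,0.002,0,0.003,0,0.0496,0.002,0,0.004,0,0.0496,0.002,0,0.004,0,0.0496]

```text
clock: 13.82
tcp_pos: [0.4768, -0.2485, 0.1944]
orientation: [0.0, -0.018, 1.0, 0.0]
wrist_force: [0.4, -0.5, -4.1]
finger_gap: 0.0496
grip_force: 23.9
```

Emit:
move_arm:
  moves: [0.001,0,0.001,0,0.0496,0.002,0,0.002,0,0.0496,0.003,0,0.004,0,0.0496,0.004,0,0.006,0,0.0496,0.005,0,0.007,0,0.0496,0.006,0,0.008,0,0.0496,0.006,0,0.008,0,0.0496]

```text
clock: 14.4
tcp_pos: [0.483, -0.2487, 0.2026]
orientation: [0.0, -0.018, 1.0, -0.0]
wrist_force: [0.7, 0.3, -4.0]
finger_gap: 0.0495
grip_force: 24.3
```

Run:
```python
from h import *
shot('side','s6'); a=cv2.imread('pics/s6.png')[150:300,150:350]
cv2.imwrite('pics/c6.png',cv2.resize(a,(600,450),interpolation=cv2.INTER_CUBIC))
s=env.get_state();print(s['finger_gap'],s['grip_force'],s['wrist_force'],s['ft_torque'],s['tcp_pos'],s['clock'])
```

```text
0.04946900308932976 24.263153672218323 [ 0.6374168   0.4673569  -4.41694429] [ 0.04325237  0.15654111 -0.01157738] [ 0.48299074 -0.24868498  0.2025165 ] 14.45
```

View pics/c6.png

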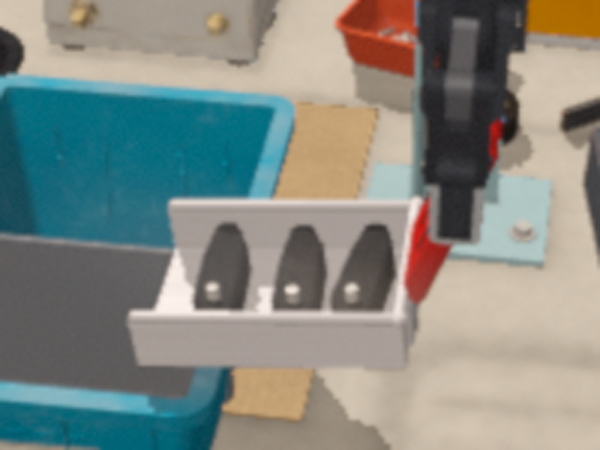

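The side view shows the pan now pivoting in the pads with its mouth on the rim and all three levers inside. I continue along the arc.

Emit:
move_arm:
  moves: [0.004,0,0.004,0,0.0496,0.008,0,0.009,0,0.0496,0.013,0,0.013,0,0.0496,0.018,0.001,0.018,0,0.0496,0.023,0.001,0.022,0,0.0496,0.028,0.001,0.026,0,0.0496,0.033,0.001,0.029,0,0.0496,0.039,0.001,0.033,0,0.0496,0.039,0.001,0.033,0,0.0496]

```text
clock: 15.2
tcp_pos: [0.5234, -0.2479, 0.2361]
orientation: [0.001, -0.018, 1.0, -0.0]
wrist_force: [0.6, -0.8, -5.7]
finger_gap: 0.0495
grip_force: 24.9
```

```bash
cat > chk.py <<'E'
from h import *
import sys
def chk(f):
    for n in('side','top'):
        im=shot(n,f+n)['pixels'].astype(int); m=(im.max(2)<75).astype(np.uint8)
        if n=='top': reg=(slice(70,300),slice(160,245))
        else: reg=(slice(170,330),slice(110,320))
        M=np.zeros_like(m);M[reg]=m[reg]
        k,l,st,c=cv2.connectedComponentsWithStats(M)
        print(n,[(st[i,4],c[i].round().astype(int).tolist()) for i in range(1,k) if st[i,4]>25])
        w=(im.min(2)>130)&(np.ptp(im,axis=2)<40); r=(im[...,0]>140)&(im[...,1]<50)&(im[...,2]<60)
        ys,xs=np.nonzero(r); print(' red',len(xs),xs.mean().round(1) if len(xs) else '',ys.mean().round(1) if len(ys) else '')
    s=env.get_state();print(s['grip_force'],s['wrist_force'],s['ft_torque'].round(2),s['tcp_pos'],s['clock'])
chk(sys.argv[1])
E
python3 chk.py k1
```

```text
side [(np.int32(1340), [123, 191]), (np.int32(584), [269, 183]), (np.int32(215), [256, 220]), (np.int32(143), [237, 224]), (np.int32(104), [214, 233])]
 red 205 196.8 191.9
top [(np.int32(104), [218, 136]), (np.int32(1945), [197, 177]), (np.int32(32), [240, 180])]
 red 1 461.0 261.0
24.94156390428543 [-1.29312811  0.23791997 -5.6027197 ] [0.   0.32 0.03] [ 0.52200492 -0.24757377  0.23526123] 15.3
```

Emit:
move_arm:
  moves: [0,0,0,0,0.0497,0,0,0,0,0.0497,0,0,0,0,0.0497]

```text
clock: 15.55
tcp_pos: [0.5214, -0.2475, 0.2352]
orientation: [-0.0, -0.018, 1.0, 0.0]
wrist_force: [-0.5, -0.4, -5.1]
finger_gap: 0.0499
grip_force: 18.7
```

```bash
python3 chk.py k2
```

```text
side [(np.int32(1338), [123, 191]), (np.int32(621), [271, 184]), (np.int32(190), [263, 222]), (np.int32(119), [245, 228]), (np.int32(99), [223, 239])]
 red 205 200.0 195.0
top [(np.int32(251), [215, 142]), (np.int32(1883), [196, 181]), (np.int32(32), [240, 180])]
 red 3 207.7 204.3
18.62975388765335 [-0.30596883 -0.19523372 -5.18207592] [-0.01  0.19  0.01] [ 0.52146814 -0.24754346  0.23526734] 15.65
```

Run:
```python
from h import *
for f,ps in(('s6',[(272,238),(224,238)]),('k1side',[(256,220),(214,233)]),('k2side',[(263,222),(223,239)])):
    P=[]
    for uv in ps:
        o,d=ray(f,uv); P.append(o+d*((-.248-o[1])/d[1]))
    v=P[1]-P[0]; print(f,np.degrees(np.arctan2(-v[2],v[0])),P)
```

```text
s6 7.628932612949234 [array([ 0.52289219, -0.248     ,  0.15617052]), array([ 0.58894393, -0.248     ,  0.14732339])]
k1side 26.932873370555306 [array([ 0.54443224, -0.248     ,  0.18374875]), array([ 0.60248573, -0.248     ,  0.15425464])]
k2side 33.249395464502484 [array([ 0.53511855, -0.248     ,  0.18162522]), array([ 0.59042419, -0.248     ,  0.14536608])]
```

Emit:
move_arm:
  moves: [0.004,0,0.002,0,0.0497,0.009,0,0.004,0,0.0497,0.014,0,0.006,0,0.0497,0.019,0.001,0.008,0,0.0497,0.024,0.001,0.009,0,0.0497,0.029,0.001,0.01,0,0.0497,0.034,0.001,0.012,0,0.0497,0.037,0.001,0.013,0,0.0497,0.037,0.001,0.013,0,0.0497]

```text
clock: 16.4
tcp_pos: [0.5596, -0.2466, 0.2484]
orientation: [0.0, -0.018, 1.0, -0.0]
wrist_force: [-0.0, 0.0, -4.7]
finger_gap: 0.0499
grip_force: 18.6
```

```bash
python3 chk.py k3
```

```text
side [(np.int32(1338), [123, 191]), (np.int32(312), [238, 180]), (np.int32(180), [235, 214]), (np.int32(124), [217, 220]), (np.int32(153), [196, 231])]
 red 211 199.2 205.6
top [(np.int32(2153), [194, 148]), (np.int32(30), [188, 170]), (np.int32(33), [240, 180])]
 red 15 221.5 179.3
18.60382318496704 [-0.42844983  0.46772083 -5.60792404] [-0.01  0.14 -0.02] [ 0.55876256 -0.24652005  0.24816933] 16.5
```

Run:
```python
from h import *
for f,ps in(('k2side',[(263,222),(245,228),(223,239)]),('k3side',[(235,214),(217,220),(196,231)])):
    P=[]
    for uv in ps:
        o,d=ray(f,uv); P.append(o+d*((-.248-o[1])/d[1]))
    v=P[2]-P[0]; print(f,np.degrees(np.arctan2(-v[2],v[0])),np.linalg.norm(v),P)
im=cv2.imread('pics/k3side.png').astype(int)
w=(im.min(2)>125)&(np.ptp(im,axis=2)<35)
for r in range(190,262,4): print(r,''.join('#' if w[r,c] else ('o' if im[r,c].max()<75 else '.') for c in range(170,290,2)))
```

```text
k2side 33.249395464502484 0.06613197881390347 [array([ 0.53511855, -0.248     ,  0.18162522]), array([ 0.55942836, -0.248     ,  0.16845836]), array([ 0.59042419, -0.248     ,  0.14536608])]
k3side 32.86074838768913 0.0657374020570155 [array([ 0.57231654, -0.248     ,  0.19010643]), array([ 0.59712185, -0.248     ,  0.17709111]), array([ 0.62753542, -0.248     ,  0.15443737])]
190 ................................oooooo#..............######.
194 ...............................#......#..............######.
198 ...........................########.................########
202 ......................#############.................#######.
206 ................###############.ooo................########.
210 ...........###################.ooooo...............########.
214 .....################.ooo.###.oooooo..............#########.
218 ....########..######.o.oooo#..ooooo.#.............#########.
222 ......####.oo..####.....ooo.....ooo###...........##########.
226 .......##....ooo##......oo###..o..###.#..........##########.
230 #.......o...ooooo.##...oo...#########..#........############
234 ............oooo...#..#################.........############
238 ......##...oooo.########################.#.....#############
242 .......#..###############################......#############
246 ....##################################........##############
250 ################################..............##############
254 ##########################...................###.###########
258 ####################.........................###############
```

Emit:
move_arm:
  moves: [0,0,0,0,0.0498,0,0,0,0,0.0498,0,0,0,0,0.0498]

```text
clock: 16.75
tcp_pos: [0.5587, -0.2466, 0.2486]
orientation: [0.0, -0.018, 1.0, 0.0]
wrist_force: [-0.6, -0.6, -3.4]
finger_gap: 0.05
grip_force: 12.6
```

```bash
python3 chk.py k4
```

```text
side [(np.int32(1339), [123, 191]), (np.int32(305), [239, 180]), (np.int32(148), [229, 228]), (np.int32(87), [207, 241])]
 red 247 205.0 206.1
top [(np.int32(2127), [193, 150]), (np.int32(43), [223, 133]), (np.int32(34), [240, 180])]
 red 20 220.4 186.0
12.60609582066536 [-0.11755191  0.62994534 -1.87955607] [-0.01  0.12 -0.02] [ 0.55867697 -0.24667297  0.24870693] 16.85
```

Emit:
move_arm:
  moves: [0,0,0,0,0.0498,0,0,0,0,0.0498,0,0,0,0,0.0498,0,0,0,0,0.0498]

```text
clock: 17.18
tcp_pos: [0.5589, -0.2467, 0.2487]
orientation: [0.0, -0.018, 1.0, -0.0]
wrist_force: [0.3, 0.1, -1.0]
finger_gap: 0.05
grip_force: 12.7
```

```bash
python3 chk.py k5
python3 - <<'E'
from h import *
im=cv2.imread('pics/k5side.png').astype(int)
w=(im.min(2)>125)&(np.ptp(im,axis=2)<35)
for r in range(190,290,4): print(r,''.join('#' if w[r,c] else ('o' if im[r,c].max()<75 else '.') for c in range(160,280,2)))
E
```

```text
side [(np.int32(1339), [123, 191]), (np.int32(302), [238, 180]), (np.int32(261), [166, 274])]
 red 243 207.2 204.1
top [(np.int32(2413), [198, 146]), (np.int32(33), [240, 180])]
 red 20 207.8 182.3
12.65535593032837 [ 0.39881796  0.40846307 -2.28877104] [ 0.    0.02 -0.  ] [ 0.55878866 -0.24661553  0.24850316] 17.2833
190 .....................................oooooo...............##
194 .....................................#.....#..............##
198 ..........................................#..............###
202 ......................................#####..........##..###
206 ...................................#########...........#####
210 ...............................#############............####
214 ............................#################..........#####
218 ........................######################.........#####
222 .....................###########################......######
226 ..................###############################.....######
230 ...###............#################################...######
234 ....................########################################
238 ......................######################################
242 .......................#####################################
246 ......................###########################..#########
250 ......................########################.....#########
254 ...................#######################........##########
258 ...............#######################............##########
262 ...........#######################...............###########
266 ...........###################...................###########
270 ........oo...##############.....................############
274 oooooooooooo...#######..........................############
278 ......oooooooo...##..............o...............###########
282 ..................................................##########
286 ....................................................########
```

Emit:
move_arm:
  moves: [0,0,0,0,0.0494,0,0,0.002,0,0.0492,0,0,0.008,0,0.0492,0,0,0.018,0,0.0492,0,0,0.03,0,0.0492,0,0,0.042,0,0.0492,0,0,0.052,0,0.0492,0,0,0.06,0,0.0492,-0.005,0,0.062,0,0.0492,-0.015,0,0.062,0,0.0492,-0.03,0,0.062,0,0.0492,-0.045,0,0.062,0,0.0492]
  newtons: 60

```text
clock: 18.28
tcp_pos: [0.513, -0.2464, 0.31]
orientation: [-0.0, -0.018, 1.0, 0.0]
wrist_force: [-0.7, 0.6, -2.1]
finger_gap: 0.0497
grip_force: 26.1
```

Emit:
move_arm:
  moves: [-0.015,0,0,0,0.0492,-0.03,0,0,0,0.0492,-0.045,0,0,0,0.0492,-0.06,0,0,0,0.0492,-0.075,0,0,0,0.0492,-0.09,0,0,0,0.0492,-0.1,0,0,0,0.0492,-0.105,0,0,0,0.0492,-0.105,0,0,0,0.0492]

```text
clock: 19.03
tcp_pos: [0.4079, -0.2465, 0.3106]
orientation: [0.0, -0.018, 1.0, -0.0]
wrist_force: [-0.7, -0.5, -1.5]
finger_gap: 0.0499
grip_force: 26.1
```

```bash
python3 chk.py k6
python3 - <<'E'
from h import *
for f,box in(('k6side',(150,330,100,330)),('k6top',(60,260,150,260))):
    im=cv2.imread(f'pics/{f}.png').astype(int)
    w=(im.min(2)>125)&(np.ptp(im,axis=2)<35); red=(im[...,2]>130)&(im[...,1]<50); b=(im[...,0]>im[...,2]+50)
    a=box
    for r in range(a[0],a[1],4): print(r,''.join('R' if red[r,c] else '#' if w[r,c] else 'o' if im[r,c].max()<75 else '-' if b[r,c] else '.' for c in range(a[2],a[3],2)))
E
```

```text
side [(np.int32(1343), [123, 191]), (np.int32(266), [166, 274])]
 red 331 293.3 170.3
top [(np.int32(96), [188, 113]), (np.int32(883), [220, 138]), (np.int32(44), [238, 180]), (np.int32(1009), [175, 266]), (np.int32(42), [202, 256])]
 red 29 194.1 286.7
26.09152525663376 [ 1.0930531   0.62790696 -2.10738234] [ 0.    0.02 -0.  ] [ 0.40902062 -0.24675168  0.3104595 ] 19.1333
150 #####################################....##########################.....###########..R.........................oo..
154 ooo.....###################.########......##################...####....##########..R...........................oo..
158 ooooooooooooooooooooo...#####.###........##################.....###....#########...R...R.......................oo..
162 oooooooooooooooooooooooooooo#######################################..#############............#...............ooo.#
166 ooooooooooooooooooooooooooooo#######...############################.#########.####..RRRR.R..R.................oo.##
170 ooooooooooooooooooooooooooooo##################################....################...RRR.R.R................######
174 
[... 6965 characters left out ...]
........................................
216 .......................................................
220 ....#..................................................
224 ....##..........................##.....................
228 .............#.##..............###........##...........
232 ......oo.......................#####.##.##....#..#.....
236 ......ooo.########################.......#.............
240 .......ooo.#######################.....................
244 .......oooo.#####################......................
248 ........oooo#####################......................
252 .......oooooooo.###########..####......................
256 .......oooooooooo#####...ooo.o.#.......................
```

Run:
```python
from h import *
b=np.array([.6698,-.2957]);a=-1.5341
R=np.array([[np.cos(a),np.sin(a)],[-np.sin(a),np.cos(a)]])
B=lambda q:(*(R@(q[:2]-b)).round(3),round(q[2]-.005,3))
for uv in((188,113),(189,106),(189,122),(215,142),(237,130),(206,154),(240,148),(240,113),(222,130)):
  print(uv,[B(atz('k6top',uv,z)) for z in(.015,.05,.08)])
for uv in((146,274),(166,274),(186,279)):
  print(uv,[B(atz('k6side',uv,z)) for z in(.02,.05,.08,.1)])
a0=cv2.imread('pics/top0.png')[75:175,165:250].astype(int).max(2)<75; a1=cv2.imread('pics/k6top.png')[75:175,165:250].astype(int).max(2)<75
print(a0.sum(),a1.sum(),(a0&~a1).sum()); im=cv2.imread('pics/k6top.png'); print(im[104:124:4,184:194:2].tolist())
```

```text
(188, 113) [(np.float64(-0.112), np.float64(0.059), np.float64(0.01)), (np.float64(-0.105), np.float64(0.045), np.float64(0.045)), (np.float64(-0.098), np.float64(0.033), np.float64(0.075))]
(189, 106) [(np.float64(-0.112), np.float64(0.073), np.float64(0.01)), (np.float64(-0.104), np.float64(0.059), np.float64(0.045)), (np.float64(-0.098), np.float64(0.046), np.float64(0.075))]
(189, 122) [(np.float64(-0.108), np.float64(0.042), np.float64(0.01)), (np.float64(-0.101), np.float64(0.028), np.float64(0.045)), (np.float64(-0.095), np.float64(0.017), np.float64(0.075))]
(215, 142) [(np.float64(-0.056), np.float64(0.007), np.float64(0.01)), (np.float64(-0.051), np.float64(-0.006), np.float64(0.045)), (np.float64(-0.047), np.float64(-0.016), np.float64(0.075))]
(237, 130) [(np.float64(-0.018), np.float64(0.033), np.float64(0.01)), (np.float64(-0.015), np.float64(0.02), np.float64(0.045)), (np.float64(-0.011), np.float64(0.008), np.float64(0.075))]
(206, 154) [(np.float64(-0.07), np.float64(-0.018), np.float64(0.01)), (np.float64(-0.065), np.float64(-0.029), np.float64(0.045)), (np.float64(
[... 1033 characters left out ...]
4(0.006), np.float64(0.075)), (np.float64(-0.081), np.float64(-0.002), np.float64(0.095))]
(186, 279) [(np.float64(-0.006), np.float64(-0.004), np.float64(0.015)), (np.float64(-0.037), np.float64(-0.014), np.float64(0.045)), (np.float64(-0.067), np.float64(-0.025), np.float64(0.075)), (np.float64(-0.088), np.float64(-0.031), np.float64(0.095))]
536 1049 52
[[[75, 65, 2], [74, 64, 1], [74, 64, 3], [78, 68, 3], [80, 69, 5]], [[78, 68, 0], [74, 63, 1], [73, 63, 0], [73, 63, 3], [79, 68, 1]], [[110, 96, 0], [72, 64, 0], [73, 63, 0], [72, 62, 0], [82, 70, 0]], [[137, 120, 0], [77, 67, 0], [72, 62, 0], [73, 62, 0], [83, 72, 0]], [[138, 121, 0], [100, 86, 0], [71, 62, 0], [76, 65, 0], [84, 72, 0]]]
```

Emit:
move_arm:
  moves: [0.005,0,-0.003,0,0.0492,0.015,0,-0.012,0,0.0492,0.025,0,-0.025,0,0.0492,0.038,0,-0.04,0,0.0492,0.05,0,-0.055,0,0.0492,0.062,0,-0.07,0,0.0492,0.072,0,-0.085,0,0.0492,0.08,0,-0.1,0,0.0492,0.085,0,-0.115,0,0.0492,0.087,0,-0.128,0,0.0492,0.087,0,-0.136,0,0.0492,0.087,0,-0.14,0,0.0492]

```text
clock: 20.13
tcp_pos: [0.4957, -0.2457, 0.1678]
orientation: [-0.001, -0.019, 1.0, 0.001]
wrist_force: [0.3, -0.1, -1.9]
finger_gap: 0.0493
grip_force: 26.1
```

Emit:
move_arm:
  moves: [0,0,-0.003,0,0.0492,0,0,-0.006,0,0.0492,0,0,-0.009,0,0.0492,0,0,-0.012,0,0.0492,0,0,-0.014,0,0.0492]

```text
clock: 20.55
tcp_pos: [0.4958, -0.2468, 0.1565]
orientation: [0.0, -0.018, 1.0, -0.0]
wrist_force: [-0.2, 0.2, -3.1]
finger_gap: 0.0497
grip_force: 26.0
```

Emit:
move_arm:
  moves: [0,0,-0.002,0,0.0492,0,0,-0.004,0,0.0492,0,0,-0.006,0,0.0492,0,0,-0.006,0,0.0492]

```text
clock: 20.88
tcp_pos: [0.4955, -0.2465, 0.15]
orientation: [-0.0, -0.018, 1.0, 0.0]
wrist_force: [-0.5, 0.5, -2.4]
finger_gap: 0.0498
grip_force: 26.1
```

Run:
```python
from h import *
shot('side','k7'); print(env.get_state()['wrist_force'])
im=cv2.imread('pics/k7.png').astype(int)
w=(im.min(2)>150)&(np.ptp(im,axis=2)<22); red=(im[...,2]>130)&(im[...,1]<50)
for r in range(200,340,4): print(r,''.join('R' if red[r,c] else '#' if w[r,c] else 'o' if im[r,c].max()<75 else '.' for c in range(200,340,2)))
# predicted near (+y) wall outline for tilt th with current tcp
p=env.get_state()['tcp_pos'];g=p+[0,0,.011]
for th in(45,52,60):
    t=np.radians(th);ex=np.array([np.cos(t),.037*np.cos(t),-np.sin(t)]);ez=np.array([np.sin(t),0,np.cos(t)]);ey=np.array([-.037,1,0])
    print(th,[proj('k7',g+(x+.086)*ex+(z-.076)*ez+.042*ey)[0].round().tolist() for x,z in((.06,0),(.06,.028),(-.06,.028),(-.06,0))],(g+.146*ex-.076*ez).round(3))
```

```text
[-0.62690098  0.5295644  -3.03489076]
200 ........................................oooo....oooooo................
204 .....................................##.oooo....oooooo................
208 .....................................#..o..o....ooooo......#####......
212 ....................................##..oooo...oooo.o.....#.......##..
216 ....................................#.#.ooo.....ooooo.....###..##.#...
220 ...................................####.ooo....oooooo######.#...#.#...
224 ...................................####.oooooooooooo.#####..#####.#...
228 ..................................######ooooooooooo##.####.##...###...
232 ..................................#.....ooooooooooo####.###.####..#...
236 .........................................oooooooooo..........###.#....
240 ........................................ooo.ooooooo...................
244 .........................................o.ooooooo....................
248 ..............................................oo......................
252 ......................................................................
256 ........
[... 1135 characters left out ...]
..####.###...#..#.#####.............................
320 ................###..##..#.##.######..................................
324 .................##..####.###.#.......................................
328 ...................#####.#............................................
332 ......................................................................
336 ......................................................................
45 [[252.0, 339.0], [238.0, 328.0], [300.0, 290.0], [314.0, 302.0]] [ 0.545 -0.243  0.004]
52 [[265.0, 342.0], [250.0, 332.0], [305.0, 289.0], [320.0, 301.0]] [ 0.526 -0.243 -0.001]
60 [[281.0, 345.0], [264.0, 336.0], [310.0, 288.0], [328.0, 298.0]] [ 0.503 -0.244 -0.003]
```

Emit:
move_arm:
  moves: [-0.005,0,0,0,0.0492,-0.012,0,0,0,0.0492,-0.018,0,-0.001,0,0.0492,-0.02,0,-0.003,0,0.0492,-0.02,0,-0.005,0,0.0492,-0.02,0,-0.005,0,0.0492]

```text
clock: 21.43
tcp_pos: [0.4749, -0.2465, 0.1461]
orientation: [-0.0, -0.018, 1.0, -0.0]
wrist_force: [-3.7, 0.7, 4.8]
finger_gap: 0.0497
grip_force: 26.8
```

Emit:
move_arm:
  moves: [-0.003,0,-0.001,0,0.0492,-0.008,0,-0.003,0,0.0492,-0.014,0,-0.006,0,0.0492,-0.02,0,-0.01,0,0.0492,-0.026,-0.001,-0.014,0,0.0492,-0.032,-0.001,-0.018,0,0.0492,-0.038,-0.001,-0.023,0,0.0492,-0.043,-0.001,-0.027,0,0.0492,-0.048,-0.002,-0.031,0,0.0492,-0.048,-0.002,-0.031,0,0.0492]

```text
clock: 22.27
tcp_pos: [0.4261, -0.2484, 0.1133]
orientation: [-0.001, -0.018, 1.0, 0.0]
wrist_force: [-1.8, 0.1, 1.8]
finger_gap: 0.0498
grip_force: 25.9
```

Emit:
move_arm:
  moves: [-0.004,0,-0.004,0,0.0492,-0.009,0,-0.008,0,0.0492,-0.013,0,-0.013,0,0.0492,-0.017,-0.001,-0.018,0,0.0492,-0.021,-0.001,-0.023,0,0.0492,-0.025,-0.001,-0.028,0,0.0492,-0.028,-0.001,-0.033,0,0.0492,-0.031,-0.001,-0.038,0,0.0492,-0.033,-0.001,-0.041,0,0.0492,-0.033,-0.001,-0.041,0,0.0492]

```text
clock: 23.1
tcp_pos: [0.3942, -0.2494, 0.0727]
orientation: [-0.0, -0.018, 1.0, 0.0]
wrist_force: [-0.2, 0.5, -1.8]
finger_gap: 0.0497
grip_force: 24.7
```

Run:
```python
from h import *
shot('side','k8'); s=env.get_state();print(s['wrist_force'],s['ft_torque'])
im=cv2.imread('pics/k8.png').astype(int)
w=(im.min(2)>150)&(np.ptp(im,axis=2)<22); red=(im[...,2]>130)&(im[...,1]<50)
for r in range(236,340,4): print(r,''.join('R' if red[r,c] else '#' if w[r,c] else 'o' if im[r,c].max()<75 else '.' for c in range(220,380,2)))
p=s['tcp_pos'];g=p+[0,0,.011]
for th in(-3,0,4,8):
    t=np.radians(th);ex=np.array([np.cos(t),.037*np.cos(t),-np.sin(t)]);ez=np.array([np.sin(t),0,np.cos(t)]);ey=np.array([-.037,1,0])
    print(th,[proj('k8',g+(x+.086)*ex+(z-.076)*ez+.042*ey)[0].round().tolist() for x,z in((.06,0),(.06,.028),(-.06,.028),(-.06,0))],(g+.146*ex-.076*ez).round(3),(g+.026*ex-.076*ez).round(3))
```

```text
[-0.1841228   0.18769308 -2.46337474] [0.04701559 0.09741006 0.0046565 ]
236 ...................................................#.###..........oooooooooooooo
240 ..................................................................oooooooooooooo
244 ....................................................................oooooooooooo
248 ....................................................................oooooooooooo
252 ....................................................................ooooooo.oooo
256 ....................................................................oooooo....oo
260 ....................................................................oooooo....oo
264 ....................................................................oooooo.....o
268 ....................................................................oooooo.....o
272 ....................................................................oooooo....oo
276 ....................................................................oooooo....oo
280 .....................................................................ooooo...ooo
284 ...
[... 935 characters left out ...]
................#.##.#####....############################...................
332 ...................##.#.#.#.###..##..###..####.###....#######...................
336 .......................#################################.###....................
-3 [[253.0, 333.0], [253.0, 320.0], [339.0, 330.0], [336.0, 344.0]] [ 0.544 -0.244  0.016] [ 0.424 -0.248  0.009]
0 [[255.0, 337.0], [255.0, 323.0], [340.0, 331.0], [339.0, 345.0]] [ 0.54  -0.244  0.008] [ 0.42  -0.248  0.008]
4 [[259.0, 342.0], [258.0, 329.0], [343.0, 332.0], [342.0, 346.0]] [ 0.535 -0.244 -0.002] [ 0.415 -0.248  0.006]
8 [[263.0, 347.0], [261.0, 334.0], [345.0, 333.0], [346.0, 347.0]] [ 0.528 -0.244 -0.012] [ 0.409 -0.248  0.005]
```

Emit:
move_arm:
  moves: [0,0,-0.001,0,0.0492,0,0,-0.002,0,0.0492,0,0,-0.003,0,0.0492,0,0,-0.003,0,0.0492]

```text
clock: 23.48
tcp_pos: [0.3943, -0.2493, 0.0724]
orientation: [-0.0, -0.018, 1.0, -0.0]
wrist_force: [-7.9, 4.4, 20.7]
finger_gap: 0.0496
grip_force: 27.1
```

Emit:
move_arm:
  moves: [0,0,-0.001,0,0.0497,0,0,-0.001,0,0.0502,0,0,-0.001,0,0.051,0,0,-0.001,0,0.053,0,0,-0.001,0,0.056,0,0,-0.001,0,0.065,0,0,-0.001,0,0.08,0,0,-0.001,0,0.0854,0,0,-0.001,0,0.0854,0,0,-0.001,0,0.0854]

```text
clock: 24.32
tcp_pos: [0.3947, -0.2496, 0.0693]
orientation: [-0.0, -0.018, 1.0, 0.0]
wrist_force: [0.4, -0.2, -0.4]
finger_gap: 0.0857
grip_force: 0.0
```

Emit:
move_arm:
  moves: [0,0,0.005,0,0.0854,0,0,0.015,0,0.0854,0,0,0.03,0,0.0854,0,0,0.045,0,0.0854,0,0,0.06,0,0.0854,0,0,0.08,0,0.0854,0,0,0.1,0,0.0854,0,0,0.12,0,0.0854,-0.02,-0.01,0.14,0,0.0854,-0.04,-0.03,0.15,0,0.0854,-0.05,-0.05,0.15,0,0.0854,-0.05,-0.07,0.15,0,0.0854]

```text
clock: 25.32
tcp_pos: [0.3434, -0.3203, 0.2211]
orientation: [0.0, -0.018, 1.0, -0.001]
wrist_force: [0.1, 1.3, -0.2]
finger_gap: 0.0853
grip_force: 0.0
```

Run:
```python
from h import *
shot('side','s9');shot('top','t9')
for f,a in(('s9',(240,350,220,380)),('t9',(180,300,150,290))):
    im=cv2.imread(f'pics/{f}.png').astype(int)
    w=(im.min(2)>150)&(np.ptp(im,axis=2)<22); red=(im[...,2]>130)&(im[...,1]<50)
    for r in range(a[0],a[1],4): print(r,''.join('R' if red[r,c] else '#' if w[r,c] else 'o' if im[r,c].max()<75 else '.' for c in range(a[2],a[3],2)))
yaw=.037
for px in((.48,-.246)):pass
c,s_=np.cos(yaw),np.sin(yaw); p=np.array([.3935+.086,-.2494+.003,.005])
for m in((.06,.042,.028),(-.06,.042,.028),(.06,-.042,.028),(.06,.042,0),(-.06,.042,0),(-.1,.025,.106),(-.1,-.025,.106)):
    P=p+[c*m[0]-s_*m[1],s_*m[0]+c*m[1],m[2]]; print(m,proj('s9',P)[0].round(),proj('t9',P)[0].round())
```

```text
240 ..................................................................oooooooooooooo
244 ................................................................................
248 ................................................................................
252 ................................................................................
256 ................................................................................
260 ................................................................................
264 ................................................................................
268 ..........................................................................RRRR..
272 .........................................................................RRRRR..
276 .......................................................................RRRRRRR..
280 ......................................................................RR.RRR.R..
284 .......................######........................................R.RRR.R.R..
288 .......................########.....################..................RR.RRR
[... 3140 characters left out ...]
..............
280 ......................................................................
284 ......................................................................
288 ......................................................................
292 ......................................................................
296 ......................................................................
(0.06, 0.042, 0.028) [256. 325.] [182. 210.]
(-0.06, 0.042, 0.028) [341. 333.] [174. 279.]
(0.06, -0.042, 0.028) [263. 283.] [230. 213.]
(0.06, 0.042, 0) [256. 338.] [185. 213.]
(-0.06, 0.042, 0) [339. 346.] [177. 280.]
(-0.1, 0.025, 0.106) [376. 286.] [173. 302.]
(-0.1, -0.025, 0.106) [375. 261.] [205. 304.]
```

```bash
python3 -c "
from workcell import env
print(env.hand_in())"
```

```text
the job is handed in; nothing more can be done
None
```

I handed the job in: all three levers are in the bin half with the sample lever, and the empty pan is back flat on the bench in front of the bin. That is from my last camera checks; no verdict came back.

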